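# Close the two-part press mould

## Task

Turn the loose half of the press mould over, like closing a book, from the wooden side of the V-shaped cradle onto the fixed half, lowering it gently rather than letting it slap down. It must then lie hollow face to hollow face with the fixed half, slid along the trough fully home against the blue end stop and down in the V, so that the two halves are flush. Let go of it and leave everything else where it stands.

Things in the scene. Friction and masses are not known exactly. Their poses are not given: they have to be found in the camera images.
- cradle: Fixed wooden cradle on a 240 x 190 x 12 mm base board, yawed up to 0.35 rad. Origin on the table under the bottom line of its V; x points across the trough, away from the robot, y along it, z up. At -x a light wooden wing rises at 45 degrees, 85 mm up its slope, y = -85 to 105 mm; at +x the fixed mould half, at a right angle to the wing. At +x with y below -20 mm there is only the base board.
- vee (a point): Point on the bottom line of the V, where wing and fixed half meet, 35 mm above the cradle's origin; same axes as the cradle. The bottom line runs along y.
- bed: Fixed mould half, off-white plaster. Origin on the bottom line of the V at its mid width (cradle y = 35 mm). x points 45 degrees up its slope away from the robot, y along the trough, z out of its face. Face: x = 0 to 105, y = -55 to 55 mm, z = 0, with a terracotta-coloured mermaid shape. Mould closed: the loose half's centre is at x = 55, y = 0, z = 8 mm here.
- stop (a point): Middle of the contact face of the blue end stop at the +y end of the fixed half (y = 55 mm in its frame), level with the fixed half's face. The stop is 15 mm thick, spans x = 10 to 105 mm of the fixed half and rises 30 mm above its face.
- mould: Loose mould half: plaster block 110 x 110 x 16 mm, about 0.26 kg; origin at its centre. z points out of the hollow face (terracotta-coloured mermaid), the back has a blue square. Starts back-down on the wing, hollow face up, x down the slope, y along the cradle's y, lower edge in the V, 25 to 50 mm short of the stop. Slides with moderate friction; past upright it falls over unless held back.
- tab (a point): Middle of the outer end of the loose half's dark wooden tab. The tab, 40 mm wide (y) and 12 mm thick, sticks 35 mm out of the middle of the block's -x edge, to x = -90 mm: up towards the robot at the start, up away from the robot when closed, clear of wing and fixed half both times.
- mermaid: Red-painted terracotta mermaid, 121 mm tall, foot 72 mm across, on the tiled shelf; origin under its foot. Leave it.
- washer: Brass brush washer, open pot 84 mm across, 70 mm tall, on the tiled shelf; origin under its foot. Leave it.
- jar: Glass jar 76 mm across, 95 mm tall, with wooden stirring sticks that reach 185 mm up, on the tiled shelf; origin under its foot. Leave it.
- stone: Round clay burnishing stone, 60 mm across, 28 mm thick, lying on the table to the right of the cradle; origin under it. Leave it.
- bowl: Small terracotta bowl, 100 mm across, 45 mm tall, on the table to the right of the cradle; origin under it. Leave it.
- brush: Paint brush lying on the table to the right of the cradle. Leave it.

How it is judged:
By the outcome, as a careful person would: the job done as asked, in the order asked, and still so for the second after the job is handed in, with the robot touching nothing.
It also fails if it takes over 48 s, if anything falls off the work surface, if the arm or the gripper's body presses on something with over 40 N, if the wrist force passes 120 N, or if a joint passes its speed limit or range.

## Robot

A 6-joint arm with a two-finger parallel gripper is mounted at the origin on the work surface. World frame = base frame: x ahead of the robot, y to its left, z up, the work surface at z = 0. Lengths are in mm, angles in rad, forces in N, time in s.
With the tool pointing down it reaches from about 350 to 725 mm from the base axis. Payload 6 kg.
Tool frame: the origin (TCP) lies between the finger pads; the fingertips stand 22 mm ahead of it and the grasp point (between the pads) lies 3 mm ahead of it; z points along the fingers, y is the direction in which the jaws open and shut (so a half turn about z gives the same grasp; the last joint's range is limited). The gripper opens to 85 mm and grips with 20 to 120 N. Pads are 22 mm wide; open, the fingers measure 114 mm over their backs; the gripper's body (76 mm by 85 mm) begins 54 mm behind the grasp point. The pads swing forward as they close: fully open they stand 13 mm farther back than shut.
Start: joints at [-0.842, 0.04, 0.085, 0, -1.615, -0.334], TCP at [230.782, -553.819, 253.261] pointing down, gripper open.
Joint ranges: [-2.56, 2.56], [-1.29, 2.01], [-1.08, 1.49], [-3.29, 1.98], [-2.81, -0.18], [-2.99, 2.99]. Speed limits (rad/s): [2.57, 2.57, 3.01, 3.14, 3.14, 3.14].

## Interface

Orientations are given as a rotation vector (axis times angle).
In Python, from cell import get_obs, read_camera, hand_in, boxes_of, silhouettes, tip_of gives the robot as it stands.
- The arm moves only by the tool arm_command, never from a script. Its argument "rows" is one flat list of numbers, 5 for each row, row after row: the shift along the world's x, y, z in m, then the turn about the world's z in degrees, then the gripper's target within -1 to 1 (shut at 1, half-way at 0, fully open at -1). A call has 1 to 5 rows; each row shifts and turns the pose as measured when the row begins; what a row does not reach is not made up. A row lasts 1/12 s, in which the tool goes at most 41.7 mm and 7.16 degrees, less where a joint would pass 70% of its speed; a pose out of reach is approached as far as the arm can. A call with a gripper value outside its range is refused whole. The fingers move at their own pace and stop on an object; "grip_force" is the grip in N (left out, the last holds). Time passes only in rows, so rows that do not move let the fingers close. It gives the time, the measured TCP pose, the force and the opening at its end, in the units of the state.
- get_obs(): the state, without advancing time (a new reading comes with each control period).
- read_camera(name): name is "side" or "top"; returns a dict with "image" (384x512x3 uint8, red, green, blue), "K" (3x3 intrinsics, pixels), "R" (3x3) and "t" (3): a world point X has camera coordinates R X + t. Camera axes: x right, y down, z forward; pixel columns grow to the right and rows downward; lengths in mm; the calibration is good to about 2 mm. A picture is of the moment at which its call begins. There is no depth.
- hand_in(): hands the job in, once; it reports no verdict.
Trained networks look in the newest picture that a camera, given by its name, has taken for a name from the list of things; names that differ only in an ending like _2 or _b are one class to them, and where a whole thing is asked for, a point or a joint stands for the part that bears it (a point fixed in the world has none). Each returns a list of dicts, best first, with "score" (0 to 1); they miss things now and then, are a little off and sometimes report something else, mostly with a low value. They report only what shows in the picture. A call takes as long as a camera call.
- boxes_of(camera, label): "at" ([x, y, z] in mm, in world coordinates, good to about 4 mm: the middle of the surface that is visible of it).
- silhouettes(camera, label): "region" (384x512 bool, what is visible of it).
- tip_of(camera, label): "at" ([x, y, z] in mm, in world coordinates, good to about 4 mm: a listed point, or the origin of a listed thing).
The state is a dict: "clock": time; "q": joint angles; "qvel": joint speeds; "joint_torque": joint torques, N m; "tcp_pos": TCP position; "ee_rot": TCP orientation; "ft_force": force on the tool from outside, world axes, zero at the start; "ft_torque": the same for the moment, N m; "finger_gap": finger opening in mm.
Only numpy, scipy, OpenCV 4.12 (cv2) and the standard library are available. Lean on these libraries where they do the work, as an engineer would, in place of code of your own. Each camera call takes 0.05 s, during which the arm holds its last target. There are 200 camera calls.

## Working session

There is one attempt and no reset: what is moved stays moved. The work goes in short steps, Python scripts to look and compute and a tool call to move; the robot and the scene stay as the last step left them, time stands still between calls to the robot, and variables do not carry over. Pictures are saved under pics/ and viewed, about 8 in all and at most 12, crops included, and the job is handed in when it is done.

Besides the shell and the picture viewer there is one more tool, called by a JSON object that holds its "name" and its "arguments", one argument or row to a line. arm_command: Moves the arm, as the interface text tells. Its arguments: {"type":"object","properties":{"rows":{"type":"array"},"grip_force":{"type":"number"}},"required":["rows"]}

```bash
mkdir -p pics; ls
python3 - <<'E'
from cell import *
import cv2,numpy as np
o=get_obs();print(o)
ims=[]
for c in("side","top"):
    r=read_camera(c);ims.append(r["image"]);print(c,r["K"],r["R"],r["t"])
    for l in("vee","stop","tab","mould","bed","cradle"):
        print(c,l,[(np.round(d["at"]),round(d["score"],2)) for d in tip_of(c,l)[:2]])
    for l in("tab","mould","bowl","stone","jar"):
        print(c,'box',l,[(np.round(d["at"]),round(d["score"],2)) for d in boxes_of(c,l)[:2]])
cv2.imwrite("pics/a.png",cv2.cvtColor(cv2.resize(ims[0],(800,600)),4));cv2.imwrite("pics/b.png",cv2.cvtColor(cv2.resize(ims[1],(800,600)),4))
E
```

```text
pics
{'clock': 0.0, 'q': array([-8.42319481e-01,  4.07903691e-02,  8.38074360e-02, -5.02446151e-04,
       -1.61550888e+00, -3.33712552e-01]), 'qvel': array([ 0.00174887,  0.00223914, -0.0004744 ,  0.00085243,  0.00169916,
        0.00082899]), 'joint_torque': array([-5.60204853e-05, -3.68212259e+01,  3.47410011e+01,  6.93251431e+00,
       -5.45987001e-03,  4.91148370e-06]), 'tcp_pos': array([ 230.73422589, -553.53705156,  252.2815229 ]), 'ee_rot': array([ 6.16025873e-01, -3.08016775e+00, -2.69539493e-03]), 'ft_force': array([-0.08458072,  0.29597968, -0.7469187 ]), 'ft_torque': array([-0.00588801, -0.07937867, -0.0454727 ]), 'finger_gap': 85.41586057050486}
side [[438.68082856   0.         261.26132171]
 [  0.         438.68082856 196.21898012]
 [  0.           0.           1.        ]] [[ 0.90085345 -0.43411321  0.00296321]
 [-0.27147773 -0.56865934 -0.77648336]
 [ 0.33876674  0.69869326 -0.63013079]] [-458.81384677  249.7886519  1386.64211551]
side vee []
side stop [(array([580., 171.,  76.]), 0.48)]
side tab []
side mould []
side bed []
side cradle []
side box tab [(array([ 382.
[... 489 characters left out ...]
2887495  515.88895767 1234.58835684]
top vee [(array([571.,  77.,  35.]), 0.93)]
top stop [(array([584., 171.,  76.]), 0.86)]
top tab [(array([472.,  40., 145.]), 0.92)]
top mould [(array([541.,  54.,  79.]), 0.88)]
top bed [(array([558., 109.,  35.]), 0.77), (array([470., 460.,  49.]), 0.41)]
top cradle [(array([568.,  79.,   2.]), 0.64)]
top box tab [(array([525.,  50., 106.]), 0.57)]
top box mould [(array([533.,  54., 100.]), 0.95), (array([ 666., -406.,   20.]), 0.35)]
top box bowl [(array([ 671., -408.,   20.]), 0.92)]
top box stone [(array([ 372., -386.,   28.]), 0.82), (array([532.,  53., 100.]), 0.24)]
top box jar [(array([573., 100.,  40.]), 0.45), (array([529.,  53., 106.]), 0.17)]
```

View pics/a.png

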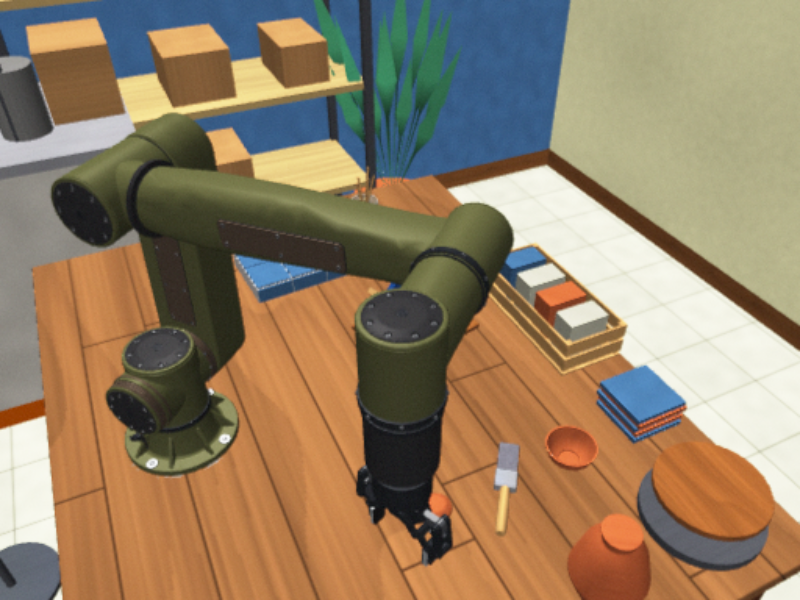

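View pics/b.png

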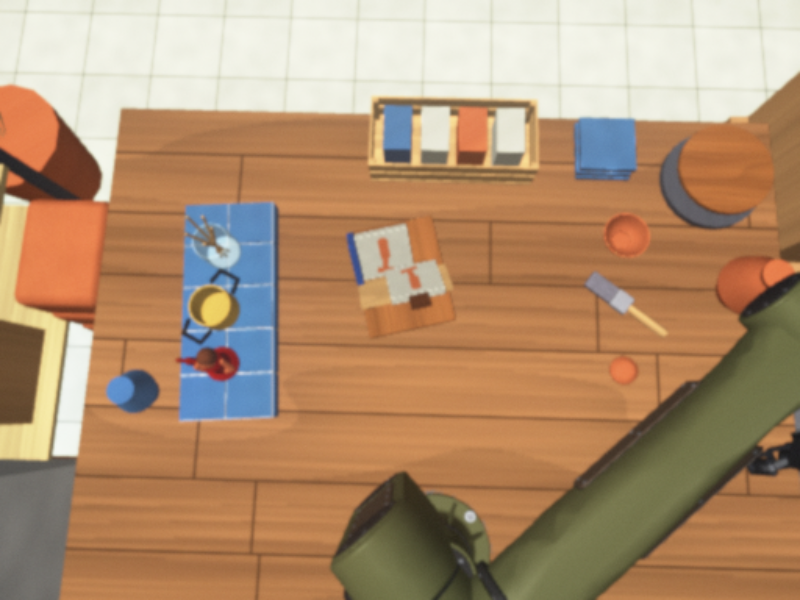

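```bash
cat > h.py <<'E'
from cell import *
import cv2,numpy as np
from scipy.optimize import minimize
def Rz(a):return np.array([[np.cos(a),-np.sin(a),0],[np.sin(a),np.cos(a),0],[0,0,1]])
def proj(r,X):
    c=X@r["R"].T+r["t"];p=c@r["K"].T;return p[:,:2]/p[:,2:]
def box(x0,x1,y0,y1,z0,z1):return np.array([[x,y,z] for x in(x0,x1) for y in(y0,y1) for z in(z0,z1)],float)
BL=box(-55,55,-55,55,-8,8);TB=box(-90,-55,-20,20,-6,6)
q=.5**.5
# open mould in cradle frame: x down slope (+x,-z), z=(+x,+z)
RO=np.array([[q,0,q],[0,1,0],[-q,0,q]]);
def place(P,vx,vy,yaw,s,th=0):
    # th=0 open, 90 closed; rotate about vee line
    a=np.radians(th);R=np.array([[np.cos(a),0,np.sin(a)],[0,1,0],[-np.sin(a),0,np.cos(a)]])
    C=(P+[-55,0,8])@RO.T@R.T+[0,s,0]
    return C@Rz(yaw).T+[vx,vy,35]
def mask(r,Ps,k=4):
    m=np.zeros((384*k,512*k),np.uint8)
    for P in Ps:cv2.fillConvexPoly(m,cv2.convexHull(np.round(proj(r,P)*k+k/2).astype(np.int32)),1)
    return cv2.resize(m.astype(np.float32),(512,384),interpolation=cv2.INTER_AREA)
E
python3 - <<'E'
from h import *
r=read_camera("top")
for l in("vee","stop","tab","mould"):print(l,np.round(tip_of("top",l)[0]["at"]))
S=silhouettes("top","mould");sil=S[0]["region"].astype(np.float32);print(S[0]["score"],sil.sum())
f=lambda p:np.abs(mask(r,[place(BL,p[0],p[1],p[2]/100,p[3]),place(TB,p[0],p[1],p[2]/100,p[3])])-sil).sum()
# s is degenerate with (vx,vy): fix at -7
g=lambda p:f([p[0],p[1],p[2],-7])
b=min((minimize(g,[571,77,y],method="Nelder-Mead",options=dict(initial_simplex=np.array([[571,77,y],[581,77,y],[571,87,y],[571,77,y+6]]))) for y in(22,28,34)),key=lambda o:o.fun)
print(b.x,b.fun)
vx,vy,y=b.x
im=cv2.resize(r["image"][120:230,210:310],None,fx=6,fy=6,interpolation=cv2.INTER_CUBIC);im=cv2.cvtColor(im,4)
def dr(P,c):
    p=(proj(r,P)-[210,120])*6+3
    for i in range(8):
        for j in range(i):
            if bin(i^j).count('1')==1:cv2.line(im,tuple(map(int,p[i])),tuple(map(int,p[j])),c,1)
for B in(BL,TB):dr(place(B,vx,vy,y/100,-7),(0,255,0))
bed=place(box(-50,55,-55,55,8,8),vx,vy,y/100,35,90);dr(bed,(255,0,255))
dr(box(-1000,-1000,0,0,0,0),(0,0,0))
cv2.imwrite("pics/c.png",im)
E
```

```text
vee [565.  76.  37.]
stop [583. 170.  74.]
tab [475.  39. 146.]
mould [540.  54.  79.]
0.87 895.0
[570.03353565  71.97410349  25.45957925] 56.5
```

View pics/c.png

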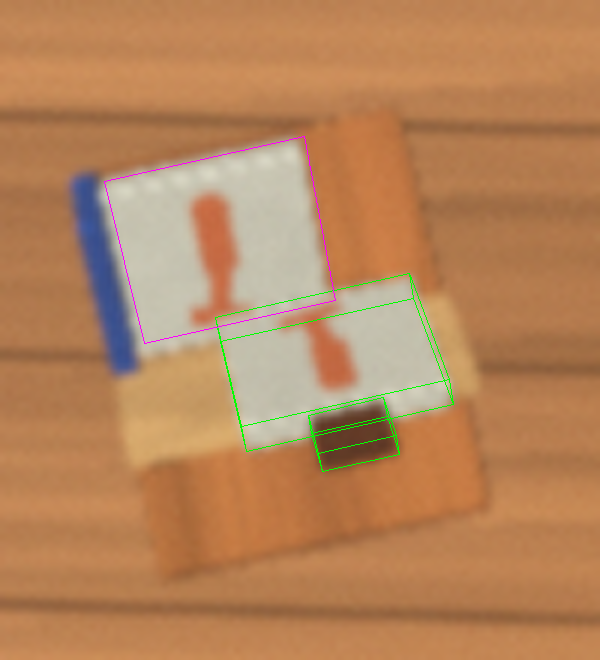

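```bash
cat > fit.py <<'E'
from h import *
r=read_camera("top");hsv=cv2.cvtColor(r["image"],cv2.COLOR_RGB2HSV).astype(int);H,S,V=hsv[...,0],hsv[...,1],hsv[...,2]
roi=np.zeros((384,512));roi[140:218,218:292]=1
big=r["image"].astype(int)
blue=((H>100)&(H<130)&(S>120))*roi
white=((S<60)&(V>120))*roi
dark=((V<115)&(H<20))*roi
print(blue.sum(),white.sum(),dark.sum())
ter=((H<9)&(S>120)&(V>120))*roi
W=((white+ter)>0).astype(np.uint8);W=cv2.morphologyEx(W,cv2.MORPH_OPEN,np.ones((3,3)))
BED=box(-50,55,-55,55,8,8);ST=box(-50,45,55,70,-22,8)  # in closed mould frame: slope-up is -x, face of bed z=+8, outwards -z
def f(p):
    vx,vy,y,s=p[0],p[1],p[2]/100,p[3]
    mb=mask(r,[place(ST,vx,vy,y,35,90)]);mt=mask(r,[place(TB,vx,vy,y,s)])
    mw=np.maximum(mask(r,[place(BED,vx,vy,y,35,90)])*(1-mb),mask(r,[place(BL,vx,vy,y,s)]))*(1-mt)
    return np.abs(mb-blue).sum()+np.abs(mt-dark).sum()+np.abs(mw-W).sum()
best=None
for x0 in([568,74,25,-7],[566,76,28,-9],[570,76,23,-5]):
    x0=np.array(x0,float);sx=np.vstack([x0]+[x0+d for d in np.diag([6,6,5,6])])
    o=minimize(f,x0,method="Nelder-Mead",options=dict(initial_simplex=sx,xatol=.02));print(np.round(o.x,2),o.fun)
    if best is None or o.fun<best.fun:best=o
vx,vy,y,s=best.x;y/=100
im=cv2.cvtColor(cv2.resize(r["image"][120:230,210:310],None,fx=6,fy=6,interpolation=cv2.INTER_CUBIC),4)
for P,c in((place(BL,vx,vy,y,s),(0,255,0)),(place(TB,vx,vy,y,s),(0,255,0)),(place(BED,vx,vy,y,35,90),(255,0,255)),(place(ST,vx,vy,y,35,90),(0,255,255))):
    h=((cv2.convexHull(proj(r,P).astype(np.float32)).reshape(-1,2)-[210,120])*6+3).astype(np.int32);cv2.polylines(im,[h],True,c,1)
cv2.imwrite("pics/d.png",im)
for n,P in(("grip open",[-82,0,0]),):print(n,place(np.array([P]),vx,vy,y,s))
E
python3 fit.py
```

```text
77.0 1400.0 84.0
[568.33  76.87  26.66 -10.35] 517.80859375
[569.41  76.53  26.19  -9.48] 521.11328125
[569.11  76.7   28.24  -9.53] 519.65625
grip open [[483.06726802  42.85258391 137.53048327]]
```

View pics/d.png

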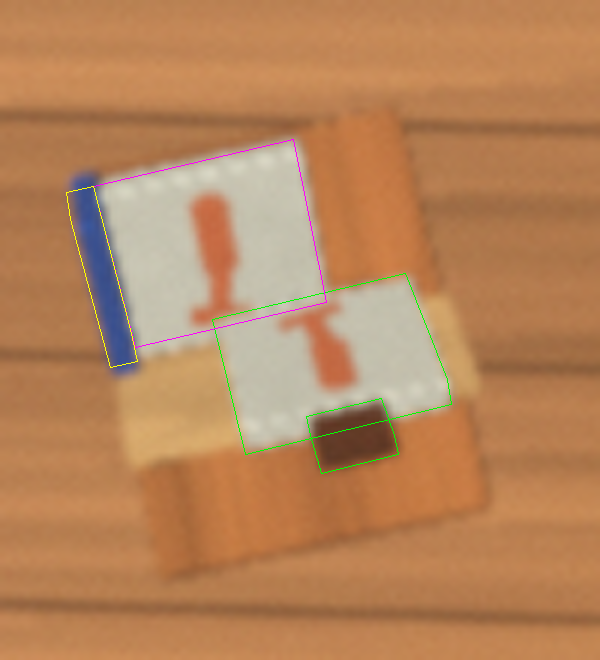

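{"name": "arm_command", "arguments": {
  "rows": [0.017, 0.037, 0, -2, -0.5, 0.017, 0.037, 0, -2, -0.5, 0.017, 0.037, 0, -2, -0.5, 0.017, 0.037, 0, -2, -0.5, 0.017, 0.037, 0, 0, -0.5],
  "grip_force": 20
}}

```text
clock: 1.97
tcp_pos: [313.3, -367.5, 248.2]
ee_rot: [0.368, -3.114, -0.009]
ft_force: [2.3, 0.3, 0.2]
finger_gap: 64.2
```

{"name": "arm_command", "arguments": {
  "rows": [0.016, 0.037, 0, 0, -0.5, 0.016, 0.037, 0, 0, -0.5, 0.016, 0.037, 0, 0, -0.5, 0.016, 0.037, 0, 0, -0.5, 0.016, 0.037, 0, 0, -0.5]
}}

```text
clock: 2.38
tcp_pos: [393.7, -174.9, 249.3]
ee_rot: [0.365, -3.119, -0.008]
ft_force: [1.5, -0.3, 0.3]
finger_gap: 64.1
```

{"name": "arm_command", "arguments": {
  "rows": [0.0147, 0.036, 0, 1, -0.5, 0.0147, 0.036, 0, 0, -0.5, 0.0147, 0.036, 0, 0, -0.5, 0.0147, 0.036, 0, 0, -0.5, 0.0147, 0.036, 0, 0, -0.5]
}}

```text
clock: 2.8
tcp_pos: [468.4, 15.7, 252.0]
ee_rot: [-0.397, 3.11, 0.01]
ft_force: [1.2, -0.4, 0.4]
finger_gap: 64.2
```

{"name": "arm_command", "arguments": {
  "rows": [0.0147, 0.036, 0, 0, -0.5, 0, 0, 0, 0, -0.5, 0, 0, 0, 0, -0.5]
}}

```text
clock: 3.05
tcp_pos: [484.5, 60.4, 251.0]
ee_rot: [-0.409, 3.109, 0.011]
ft_force: [-0.6, 0.1, 0.4]
finger_gap: 64.0
```

Run:
```python
from h import *
r=read_camera("side")
o=get_obs();print(o["tcp_pos"],np.linalg.norm(o["ee_rot"]),2*np.degrees(np.arctan2(o["ee_rot"][0],-o["ee_rot"][1])))
for l in("tab","mould","stop","vee"):
    print(l,[(np.round(d["at"]),round(d["score"],2)) for d in tip_of("side",l)[:1]])
im=cv2.cvtColor(cv2.resize(r["image"][90:290,180:400],None,fx=3,fy=3,interpolation=cv2.INTER_CUBIC),4)
for s in (-9.5,):
  for P,c in((place(BL,568,76,.25,s),(0,255,0)),(place(TB,568,76,.25,s),(0,255,0)),(place(box(-50,55,-55,55,8,8),568,76,.25,35,90),(255,0,255))):
    h=((cv2.convexHull(proj(r,P).astype(np.float32)).reshape(-1,2)-[180,90])*3+1).astype(np.int32);cv2.polylines(im,[h],True,c,1)
cv2.imwrite("pics/e.png",im)
```

```text
[484.3476389   60.06668555 250.70707595] 3.1362559324577735 -345.03598540872565
tab [(array([480.,  40., 141.]), 0.62)]
mould [(array([538.,  54.,  84.]), 0.64)]
stop [(array([583., 172.,  76.]), 0.69)]
vee [(array([567.,  75.,  35.]), 0.68)]
```

View pics/e.png

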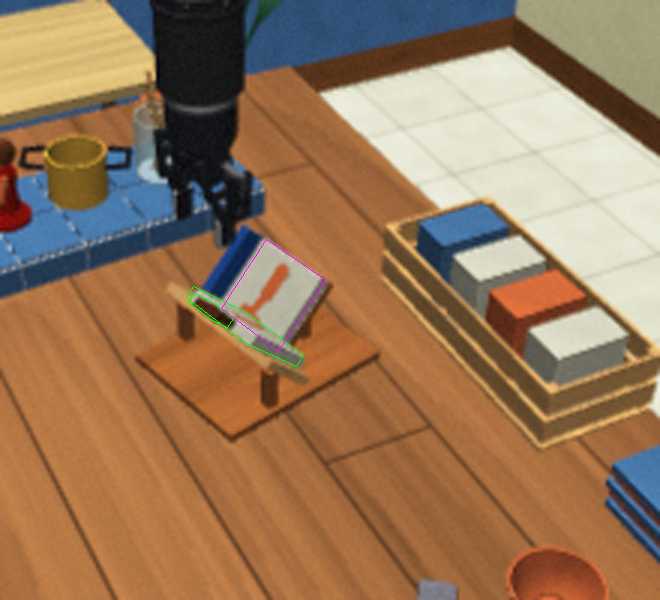

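{"name": "arm_command", "arguments": {
  "rows": [-0.001, -0.009, -0.01, -0.7, -0.5, -0.001, -0.009, -0.02, 0, -0.5, 0, 0, -0.03, 0, -0.5, 0, 0, -0.02, 0, -0.5, 0, 0, 0, 0, -0.5]
}}

```text
clock: 3.72
tcp_pos: [481.2, 33.2, 169.8]
ee_rot: [-0.368, 3.107, 0.015]
ft_force: [-0.0, 0.2, -1.2]
finger_gap: 64.2
```

Run:
```python
from h import *
r=read_camera("side");o=get_obs();print(o["tcp_pos"],2*np.degrees(np.arctan(o["ee_rot"][0]/-o["ee_rot"][1])),o["finger_gap"])
a=cv2.resize(r["image"][125:225,215:315],(400,400),interpolation=cv2.INTER_CUBIC)
r=read_camera("top");b=cv2.resize(r["image"][130:230,210:310],(400,400),interpolation=cv2.INTER_CUBIC)
cv2.imwrite("pics/f.png",cv2.cvtColor(np.hstack([a,b]),4))
```

```text
[481.80778113  33.12763223 171.82831131] 13.518037111723721 64.15535611982696
```

View pics/f.png

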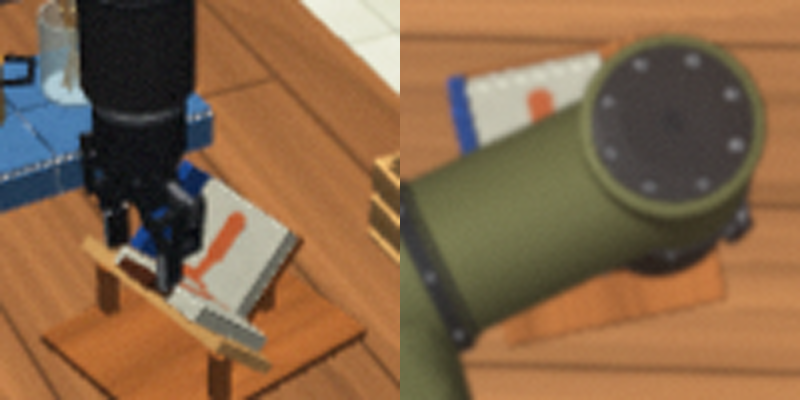

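{"name": "arm_command", "arguments": {
  "rows": [0, 0.007, 0, 0.5, -0.5, 0, 0, -0.012, 0, -0.5, 0, 0, -0.012, 0, -0.5, 0, 0, 0, 0, -0.5]
}}

```text
clock: 4.15
tcp_pos: [484.9, 41.1, 153.7]
ee_rot: [-0.38, 3.091, 0.017]
ft_force: [-0.3, -0.3, -1.3]
finger_gap: 64.0
```

```bash
cat > st.py <<'E'
from cell import *;import numpy as np
o=get_obs();e=o["ee_rot"];print(o["clock"],np.round(o["tcp_pos"],1),round(2*np.degrees(np.arctan(e[0]/-e[1])),2),np.round(o["ft_force"],1),round(o["finger_gap"],1))
E
python3 st.py;python3 - <<'E'
from h import *
read_camera("side")
for l in("tab",):print(l,[(np.round(d["at"]),round(d["score"],2)) for d in tip_of("side",l)[:1]])
E
```

```text
4.15 [484.9  41.1 153.7] 14.03 [-0.3 -0.3 -1.3] 64.0
tab [(array([478.,  39., 143.]), 0.5)]
```

{"name": "arm_command", "arguments": {
  "rows": [-0.003, 0.001, -0.008, 0, -0.5, 0, 0, -0.006, 0, -0.5, 0, 0, 0, 0, -0.5, 0, 0, 0, 0, -0.5]
}}

```text
clock: 4.58
tcp_pos: [482.5, 42.2, 141.0]
ee_rot: [-0.381, 3.088, 0.016]
ft_force: [1.1, -1.0, 0.5]
finger_gap: 63.9
```

```bash
python3 st.py
```

```text
4.5833 [482.5  42.2 141. ] 14.06 [ 1.1 -1.   0.5] 63.9
```

{"name": "arm_command", "arguments": {
  "rows": [-0.001, 0, -0.003, 0.2, 0.2, 0, 0, 0, 0, 0.4, 0, 0, 0, 0, 0.4, 0, 0, 0, 0, 0.4, 0, 0, 0, 0, 0.4],
  "grip_force": 20
}}

```text
clock: 5.0
tcp_pos: [481.5, 42.2, 137.9]
ee_rot: [-0.387, 3.087, 0.016]
ft_force: [0.2, -0.3, -0.2]
finger_gap: 39.6
```

```bash
python3 st.py
```

```text
5.0 [481.5  42.2 137.9] 14.29 [ 0.2 -0.3 -0.2] 39.6
```

{"name": "arm_command", "arguments": {
  "rows": [0.005, 0.0013, 0.0052, 0, 0.4, 0.005, 0.0013, 0.005, 0, 0.4, 0.005, 0.0013, 0.0048, 0, 0.4, 0.0055, 0.0014, 0.0044, 0, 0.4, 0.0055, 0.0014, 0.004, 0, 0.4]
}}

```text
clock: 5.42
tcp_pos: [507.1, 48.0, 161.8]
ee_rot: [-0.387, 3.095, 0.012]
ft_force: [-3.3, -1.5, 1.0]
finger_gap: 39.4
```

```bash
cat >> st.py <<'E'
c,s=np.cos(.25),np.sin(.25);d=o["tcp_pos"]-[570.8,65,34.4]
X,Y,Z=c*d[0]+s*d[1],-s*d[0]+c*d[1],d[2]
print("cradle x,y,z",round(X,1),round(Y,1),round(Z,1),"phi",np.round(np.degrees(np.arctan2((Z/103.5+X/92.2),(Z/103.5-X/92.2))),1),"rad excess",round(np.hypot(X/92.2,Z/103.5)/2**.5-1,4)*140)
E
python3 st.py
```

```text
5.4167 [507.1  48.  161.8] 14.25 [-3.3 -1.5  1. ] 39.4
cradle x,y,z -66.0 -0.7 127.4 phi 14.8 rad excess 0.924
```

{"name": "arm_command", "arguments": {
  "rows": [0.006, 0.0017, 0.0035, 0, 0.4, 0.006, 0.0017, 0.003, 0, 0.4, 0.006, 0.0017, 0.0028, 0, 0.4, 0.006, 0.0016, 0.0024, 0, 0.4, 0.006, 0.0016, 0.002, 0, 0.4]
}}

```text
clock: 5.83
tcp_pos: [541.1, 56.7, 180.0]
ee_rot: [-0.387, 3.094, 0.01]
ft_force: [-3.8, -1.1, 2.3]
finger_gap: 39.3
```

```bash
python3 st.py
python3 - <<'E'
from h import *
r=read_camera("side")
cv2.imwrite("pics/g.png",cv2.cvtColor(cv2.resize(r["image"][110:225,200:330],None,fx=4,fy=4,interpolation=cv2.INTER_CUBIC),4))
E
```

```text
5.8333 [541.1  56.7 180. ] 14.24 [-3.8 -1.1  2.3] 39.3
cradle x,y,z -30.9 -0.7 145.6 phi 31.6 rad excess 3.192
```

View pics/g.png

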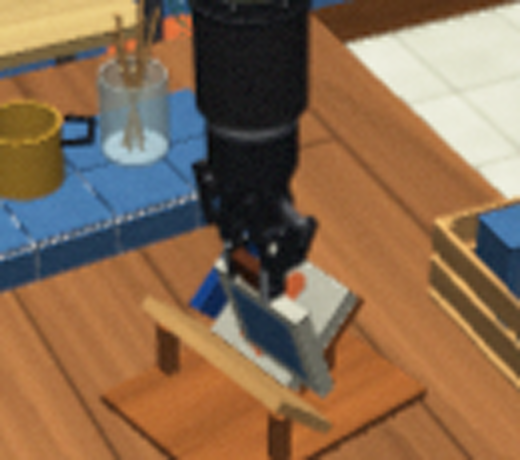

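{"name": "arm_command", "arguments": {
  "rows": [0.006, 0.0018, 0, 0, 0.4, 0.006, 0.0018, 0, 0, 0.4, 0.006, 0.0018, 0, 0, 0.4, 0.006, 0.0016, -0.0003, 0, 0.4, 0.006, 0.0016, -0.0005, 0, 0.4]
}}

```text
clock: 6.3
tcp_pos: [576.6, 65.8, 187.0]
ee_rot: [-0.386, 3.081, 0.009]
ft_force: [-2.2, -0.9, 4.1]
finger_gap: 39.9
```

```bash
python3 st.py
```

```text
6.3 [576.6  65.8 187. ] 14.28 [-2.2 -0.9  4.1] 39.9
cradle x,y,z 5.8 -0.7 152.6 phi 47.4 rad excess 6.118
```

{"name": "arm_command", "arguments": {
  "rows": [0.004, 0.0014, -0.003, 0, 0.4, 0.0045, 0.0014, -0.0035, 0, 0.4, 0.005, 0.0014, -0.004, 0, 0.4, 0.005, 0.0014, -0.004, 0, 0.4, 0.005, 0.0014, -0.004, 0, 0.4]
}}

```text
clock: 6.72
tcp_pos: [606.0, 74.1, 174.0]
ee_rot: [-0.385, 3.067, 0.011]
ft_force: [-1.8, -0.6, 3.8]
finger_gap: 39.6
```

```bash
python3 st.py
```

```text
6.7167 [606.   74.1 174. ] 14.33 [-1.8 -0.6  3.8] 39.6
cradle x,y,z 36.4 0.2 139.6 phi 61.3 rad excess -0.882
```

{"name": "arm_command", "arguments": {
  "rows": [0.0045, 0.0012, -0.002, 0, 0.4, 0.0045, 0.0012, -0.0022, 0, 0.4, 0.0045, 0.0012, -0.0026, 0, 0.4, 0.0045, 0.0012, -0.003, 0, 0.4, 0.0045, 0.0012, -0.003, 0, 0.4]
}}

```text
clock: 7.13
tcp_pos: [630.8, 81.1, 157.9]
ee_rot: [-0.386, 3.069, 0.011]
ft_force: [-0.5, -0.0, 2.0]
finger_gap: 39.5
```

```bash
python3 st.py
```

```text
7.1333 [630.8  81.1 157.9] 14.33 [-0.5 -0.   2. ] 39.5
cradle x,y,z 62.1 0.7 123.5 phi 74.4 rad excess -4.326
```

{"name": "arm_command", "arguments": {
  "rows": [0.004, 0.0008, -0.002, 0, 0.4, 0.004, 0.0008, -0.002, 0, 0.4, 0.004, 0.0009, -0.0024, 0, 0.4, 0.003, 0.0008, -0.0024, 0, 0.4, 0.003, 0.0007, -0.0024, 0, 0.4]
}}

```text
clock: 7.55
tcp_pos: [650.7, 85.9, 143.9]
ee_rot: [-0.386, 3.071, 0.012]
ft_force: [-1.0, -0.4, 1.0]
finger_gap: 39.9
```

```bash
python3 st.py
python3 - <<'E'
from h import *
r=read_camera("side")
cv2.imwrite("pics/i.png",cv2.cvtColor(cv2.resize(r["image"][110:225,200:330],None,fx=4,fy=4,interpolation=cv2.INTER_CUBIC),4))
E
```

```text
7.55 [650.7  85.9 143.9] 14.32 [-1.  -0.4  1. ] 39.9
cradle x,y,z 82.6 0.5 109.5 phi 85.3 rad excess -2.8000000000000003
```

View pics/i.png

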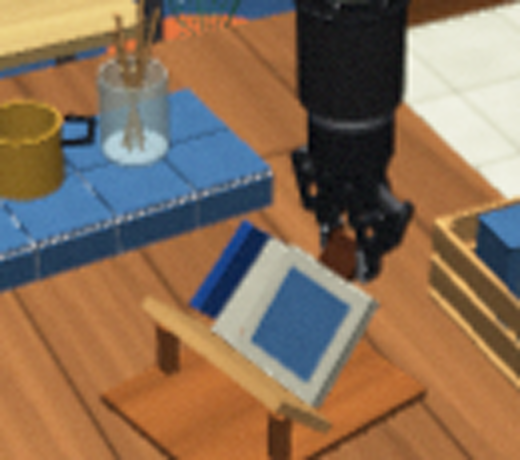

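{"name": "arm_command", "arguments": {
  "rows": [0.0025, 0.0007, -0.0025, 0, 0.4, 0.0025, 0.0007, -0.0028, 0, 0.4, 0.002, 0.0005, -0.0028, 0, 0.4, 0, 0, 0, 0, 0.4]
}}

```text
clock: 7.93
tcp_pos: [658.6, 87.9, 133.8]
ee_rot: [-0.386, 3.072, 0.011]
ft_force: [-1.3, -0.8, 0.6]
finger_gap: 39.9
```

```bash
python3 st.py
```

```text
7.9333 [658.6  87.9 133.8] 14.31 [-1.3 -0.8  0.6] 39.9
cradle x,y,z 90.7 0.5 99.4 phi 90.7 rad excess -3.92
```

{"name": "arm_command", "arguments": {
  "rows": [0.001, 0.0003, -0.0015, 0, 0.4, 0.001, 0.0003, -0.0015, 0, 0.4, 0, 0, 0, 0, 0.4]
}}

```text
clock: 8.18
tcp_pos: [660.0, 88.3, 132.4]
ee_rot: [-0.386, 3.073, 0.01]
ft_force: [-1.1, -0.8, -1.4]
finger_gap: 39.8
```

```bash
python3 st.py
python3 - <<'E'
from h import *
for c in("side","top"):
    read_camera(c)
    for l in("mould","tab","stop"):print(c,l,[(np.round(d["at"]),round(d["score"],2)) for d in tip_of(c,l)[:1]])
E
```

```text
8.1833 [660.   88.3 132.4] 14.33 [-1.1 -0.8 -1.4] 39.8
cradle x,y,z 92.2 0.5 98.0 phi 91.6 rad excess -3.668
side mould [(array([604.,  71.,  80.]), 0.69)]
side tab [(array([666.,  89., 140.]), 0.97)]
side stop [(array([582., 171.,  75.]), 0.65)]
top mould [(array([606.,  74.,  82.]), 0.94)]
top tab [(array([605.,  75.,  80.]), 0.69)]
top stop [(array([585., 168.,  76.]), 0.6)]
```

{"name": "arm_command", "arguments": {
  "rows": [-0.0015, 0.0058, 0, 0, 0.4, -0.0015, 0.0058, 0, 0, 0.4, -0.0015, 0.0058, 0, 0, 0.4, -0.0015, 0.0058, 0, 0, 0.4, -0.0015, 0.0058, 0, 0, 0.4]
}}

```text
clock: 9.0
tcp_pos: [653.1, 116.0, 132.4]
ee_rot: [-0.382, 3.072, 0.004]
ft_force: [-1.2, -3.5, 1.8]
finger_gap: 39.9
```

```bash
python3 st.py
```

```text
9.0 [653.1 116.  132.4] 14.19 [-1.2 -3.5  1.8] 39.9
cradle x,y,z 92.4 29.1 98.0 phi 91.6 rad excess -3.556
```

Slid 28.6 mm with low drag; continue to contact.

{"name": "arm_command", "arguments": {
  "rows": [-0.001, 0.0038, 0, 0, 0.4, -0.001, 0.0038, 0, 0, 0.4, -0.0007, 0.003, 0, 0, 0.4, 0, 0, 0, 0, 0.4]
}}

```text
clock: 9.33
tcp_pos: [649.9, 129.4, 132.4]
ee_rot: [-0.385, 3.071, 0.004]
ft_force: [-1.9, -2.2, 1.8]
finger_gap: 39.5
```

{"name": "arm_command", "arguments": {
  "rows": [-0.0005, 0.002, 0, 0, 0.4, -0.0005, 0.002, 0, 0, 0.4]
}}

```text
clock: 9.5
tcp_pos: [649.2, 132.1, 132.7]
ee_rot: [-0.385, 3.071, -0.001]
ft_force: [3.8, -14.2, 0.2]
finger_gap: 39.5
```

```bash
python3 st.py
```

```text
9.5 [649.2 132.1 132.7] 14.28 [  3.8 -14.2   0.2] 39.5
cradle x,y,z 92.6 45.6 98.3 phi 91.6 rad excess -3.192
```

{"name": "arm_command", "arguments": {
  "rows": [-0.0015, 0.0006, -0.002, 0, 0.4, -0.0015, 0.0006, -0.002, 0, 0.4, -0.0015, 0.0006, -0.002, 0, 0.4],
  "grip_force": 30
}}

```text
clock: 9.75
tcp_pos: [649.1, 131.9, 132.6]
ee_rot: [-0.381, 3.059, -0.006]
ft_force: [1.2, -5.9, 6.3]
finger_gap: 39.6
```

```bash
python3 st.py
python3 - <<'E'
from h import *
ims=[]
for c in("side","top"):
    r=read_camera(c)
    for l in("mould","tab"):print(c,l,[(np.round(d["at"]),round(d["score"],2)) for d in tip_of(c,l)[:1]])
    if c=="side":cv2.imwrite("pics/j.png",cv2.cvtColor(cv2.resize(r["image"][130:220,225:325],None,fx=6,fy=6,interpolation=cv2.INTER_CUBIC),4))
E
```

```text
9.75 [649.1 131.9 132.6] 14.21 [ 1.2 -5.9  6.3] 39.6
cradle x,y,z 92.4 45.4 98.2 phi 91.6 rad excess -3.346
side mould [(array([593., 113.,  81.]), 0.94)]
side tab [(array([656., 132., 140.]), 0.74)]
top mould [(array([597., 114.,  78.]), 0.64)]
top tab [(array([655., 134., 143.]), 0.67)]
```

View pics/j.png

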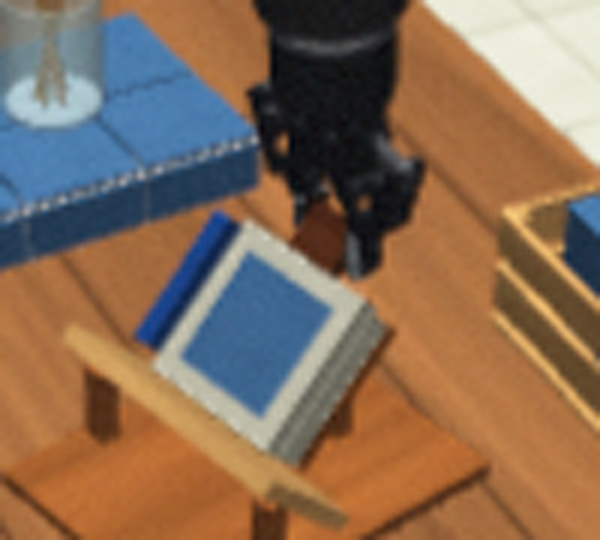

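{"name": "arm_command", "arguments": {
  "rows": [-0.004, 0.002, -0.005, 0, 0.4, -0.004, 0.002, -0.005, 0, 0.4]
}}

```text
clock: 10.22
tcp_pos: [649.0, 131.9, 132.5]
ee_rot: [-0.375, 3.038, -0.015]
ft_force: [9.8, -11.2, 8.0]
finger_gap: 39.7
```

{"name": "arm_command", "arguments": {
  "rows": [-0.0005, 0.004, 0.001, 0, 0.4, -0.0005, 0.004, 0.001, 0, 0.4]
}}

```text
clock: 10.38
tcp_pos: [649.3, 133.0, 135.1]
ee_rot: [-0.369, 3.038, -0.03]
ft_force: [4.6, -17.5, -6.7]
finger_gap: 39.6
```

```bash
python3 st.py
```

```text
10.3833 [649.3 133.  135.1] 13.84 [  4.6 -17.5  -6.7] 39.6
cradle x,y,z 92.9 46.5 100.7 phi 91.0 rad excess -1.33
```

{"name": "arm_command", "arguments": {
  "rows": [-0.002, 0.0005, -0.005, 0, 0.4, -0.002, 0.0, -0.004, 0, 0.4, 0, 0, 0, 0, 0.4]
}}

```text
clock: 10.63
tcp_pos: [650.1, 132.4, 134.0]
ee_rot: [-0.365, 3.023, -0.031]
ft_force: [-1.7, -0.7, -1.7]
finger_gap: 39.3
```

{"name": "arm_command", "arguments": {
  "rows": [0, 0, 0, 0, 0, 0, 0, 0, 0, -0.5, 0, 0, 0, 0, -0.5, 0, 0, 0, 0, -0.5, 0, 0, 0, 0, -0.5]
}}

```text
clock: 11.05
tcp_pos: [650.7, 135.3, 132.9]
ee_rot: [-0.366, 3.021, -0.024]
ft_force: [-0.4, -0.0, -1.0]
finger_gap: 63.9
```

```bash
python3 st.py
```

```text
11.05 [650.7 135.3 132.9] 13.8 [-0.4 -0.  -1. ] 63.9
cradle x,y,z 94.8 48.3 98.5 phi 92.2 rad excess -1.3019999999999998
```

Raise clear and look.

{"name": "arm_command", "arguments": {
  "rows": [0, -0.002, 0.012, 0, -0.5, 0, 0, 0.025, 0, -0.5, 0, 0, 0.035, 0, -0.5, 0, -0.03, 0.02, 0, -0.5, 0.0, -0.035, 0, 0, -0.5]
}}

```text
clock: 11.47
tcp_pos: [648.6, 70.9, 226.9]
ee_rot: [-0.377, 3.026, -0.027]
ft_force: [0.0, -0.7, 0.6]
finger_gap: 64.2
```

{"name": "arm_command", "arguments": {
  "rows": [0, -0.035, 0, 0, 0.5, 0, -0.035, 0, 0, 1, 0, -0.035, 0, 0, 1, 0, 0, 0, 0, 1, 0, 0, 0, 0, 1]
}}

```text
clock: 11.88
tcp_pos: [649.0, -43.8, 236.4]
ee_rot: [-0.372, 3.016, -0.028]
ft_force: [-0.0, 1.2, -0.2]
finger_gap: 3.2
```

```bash
python3 st.py
python3 - <<'E'
from h import *
ims=[]
for c,(a,b) in(("side",(130,225)),("top",(135,215))):
    r=read_camera(c)
    for l in("mould","tab"):print(c,l,[(np.round(d["at"]),round(d["score"],2)) for d in tip_of(c,l)[:1]])
    ims.append(cv2.resize(r["image"][a:a+90,b:b+90],(400,400),interpolation=cv2.INTER_CUBIC))
cv2.imwrite("pics/k.png",cv2.cvtColor(np.hstack(ims),4))
E
```

```text
11.8833 [649.  -43.8 236.4] 14.06 [-0.   1.2 -0.2] 3.2
cradle x,y,z 48.9 -124.8 202.0 phi 60.2 rad excess 60.256
side mould [(array([595., 112.,  80.]), 0.89)]
side tab [(array([658., 127., 141.]), 0.86)]
top mould [(array([596., 115.,  79.]), 0.75)]
top tab [(array([651., 130., 144.]), 0.78)]
```

View pics/k.png

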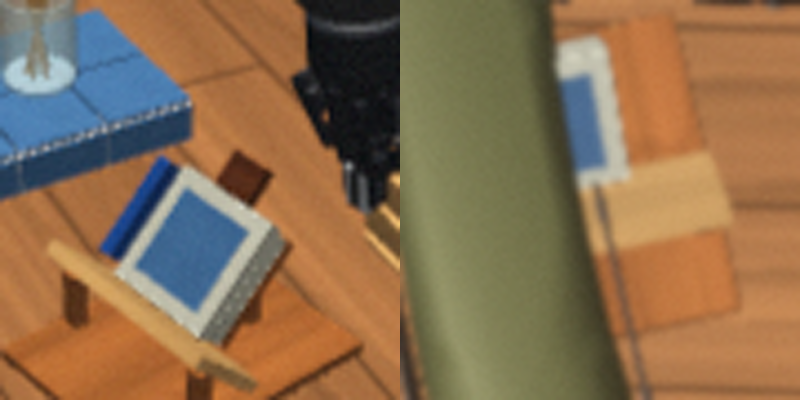

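{"name": "arm_command", "arguments": {
  "rows": [-0.012, 0.025, -0.01, 0, 1, -0.011, 0.02, -0.03, 0, 1, -0.004, 0.01, -0.035, 0, 1, 0, 0, -0.02, 0, 1, 0, 0, 0, 0, 1]
}}

```text
clock: 12.6
tcp_pos: [621.0, 20.2, 138.4]
ee_rot: [-0.385, 3.012, -0.027]
ft_force: [-0.4, 0.6, -0.7]
finger_gap: 0.2
```

```bash
python3 st.py
```

```text
12.6 [621.   20.2 138.4] 14.56 [-0.4  0.6 -0.7] 0.2
cradle x,y,z 37.6 -55.8 104.0 phi 67.1 rad excess -32.634
```

{"name": "arm_command", "arguments": {
  "rows": [-0.003, 0, -0.018, 0, 1, 0, 0, -0.014, 0, 1, -0.0015, 0.005, 0, 0, 1, -0.0015, 0.005, 0, 0, 1, 0, 0, 0, 0, 1]
}}

```text
clock: 13.02
tcp_pos: [615.9, 33.5, 109.9]
ee_rot: [-0.392, 3.009, -0.029]
ft_force: [0.0, 0.2, 0.2]
finger_gap: 0.1
```

```bash
python3 st.py
```

```text
13.0167 [615.9  33.5 109.9] 14.83 [0.  0.2 0.2] 0.1
cradle x,y,z 35.9 -41.7 75.5 phi 73.1 rad excess -58.142
```

{"name": "arm_command", "arguments": {
  "rows": [0, 0.001, -0.007, 0, 1, -0.0008, 0.003, -0.001, 0, 1, -0.0008, 0.003, 0, 0, 1, -0.0008, 0.003, 0, 0, 1, -0.0006, 0.0025, 0, 0, 1]
}}

```text
clock: 13.43
tcp_pos: [615.0, 47.9, 106.4]
ee_rot: [-0.392, 3.002, -0.028]
ft_force: [-0.1, 0.1, -0.3]
finger_gap: 0.2
```

```bash
python3 st.py
```

```text
13.4333 [615.   47.9 106.4] 14.86 [-0.1  0.1 -0.3] 0.2
cradle x,y,z 38.6 -27.5 72.0 phi 76.0 rad excess -59.583999999999996
```

{"name": "arm_command", "arguments": {
  "rows": [-0.001, 0.002, -0.003, 0, 1, -0.0008, 0.002, 0, 0, 1, -0.0006, 0.002, 0, 0, 1]
}}

```text
clock: 13.68
tcp_pos: [613.2, 52.4, 104.7]
ee_rot: [-0.39, 3.001, -0.035]
ft_force: [5.0, -13.3, -1.1]
finger_gap: 0.0
```

```bash
python3 st.py
```

```text
13.6833 [613.2  52.4 104.7] 14.82 [  5.  -13.3  -1.1] 0.0
cradle x,y,z 38.0 -22.7 70.3 phi 76.2 rad excess -61.348
```

{"name": "arm_command", "arguments": {
  "rows": [-0.001, 0.005, 0, 0, 1, -0.001, 0.005, 0, 0, 1]
}}

```text
clock: 13.85
tcp_pos: [611.8, 52.6, 106.3]
ee_rot: [-0.384, 3.004, -0.061]
ft_force: [6.5, -22.2, -0.2]
finger_gap: -0.2
```

{"name": "arm_command", "arguments": {
  "rows": [0.002, -0.008, 0, 0, 1, 0.004, -0.015, 0, 0, 1, 0.004, -0.015, 0.005, 0, 1, 0, 0, 0.03, 0, 1, 0.005, 0, 0.04, 0, 1]
}}

```text
clock: 14.27
tcp_pos: [621.3, 10.3, 171.1]
ee_rot: [-0.384, 3.024, -0.064]
ft_force: [1.0, -0.1, 1.3]
finger_gap: 0.1
```

```bash
python3 st.py
```

```text
14.2667 [621.3  10.3 171.1] 14.46 [ 1.  -0.1  1.3] 0.1
cradle x,y,z 35.4 -65.5 136.7 phi 61.2 rad excess -3.808
```

{"name": "arm_command", "arguments": {
  "rows": [-0.005, -0.035, 0.02, 0, 0, -0.01, -0.037, 0.02, 0, 0, -0.015, -0.037, 0, 0, 0, -0.015, -0.037, 0, 0, 0, -0.015, -0.037, 0, 0, 0]
}}

```text
clock: 14.68
tcp_pos: [563.9, -171.5, 221.6]
ee_rot: [-0.398, 3.008, -0.062]
ft_force: [0.3, -0.6, 0.0]
finger_gap: 43.0
```

{"name": "arm_command", "arguments": {
  "rows": [-0.015, -0.037, 0, 0, 0, -0.015, -0.037, 0, 0, 0, -0.015, -0.037, 0, 0, 0, 0, 0, 0, 0, 0, 0, 0, 0, 0, 0]
}}

```text
clock: 15.1
tcp_pos: [512.6, -292.4, 222.6]
ee_rot: [-0.389, 3.006, -0.06]
ft_force: [-0.5, 1.0, 0.2]
finger_gap: 42.6
```

```bash
python3 st.py
python3 - <<'E'
from h import *
ims=[];rs={}
for c,(a,b) in(("side",(145,235)),("top",(135,215))):
    r=read_camera(c)
    for l in("mould","tab","stop","vee"):print(c,l,[(np.round(d["at"]),round(d["score"],2)) for d in tip_of(c,l)[:1]])
    S=silhouettes(c,"mould")
    if S:rs[c]=(r,S[0]["region"].astype(np.float32));print(S[0]["score"],S[0]["region"].sum())
    ims.append(cv2.resize(r["image"][a:a+65,b:b+65] if c=="side" else r["image"][a:a+90,b:b+90],(400,400),interpolation=cv2.INTER_CUBIC))
cv2.imwrite("pics/l.png",cv2.cvtColor(np.hstack(ims),4))
RC=np.array([[-q,0,-q],[0,1,0],[-q,0,q]])@np.eye(3)  # closed: x=down bed(-q,-q), z=into bed (q,-q)
RC=np.array([[-q,0,q],[0,1,0],[-q,0,-q]])
def pl(P,vx,vy,yaw,s,up=0,lift=0):
    C=P@RC.T+up*np.array([q,0,q])+lift*np.array([-q,0,q])+[55*q-8*q,s,63*q]
    return C@Rz(yaw).T+[vx,vy,35]
def f(p):
    return sum(np.abs(mask(r,[pl(B,568,76,p[2]/100,p[1],p[0],p[3]) for B in(BL,TB)])-s).sum() for r,s in rs.values())
x0=np.array([0,35,25,0.]);o=minimize(f,x0,method="Nelder-Mead",options=dict(initial_simplex=np.vstack([x0]+[x0+d for d in np.diag([6,6,5,5])])))
print("up,s,yaw,lift",np.round(o.x,2),o.fun,f(x0))
E
```

```text
15.1 [ 512.6 -292.4  222.6] 14.73 [-0.5  1.   0.2] 42.6
cradle x,y,z -144.9 -331.9 188.2 phi 4.2 rad excess 97.902
side mould [(array([593., 115.,  81.]), 0.69)]
side tab [(array([656., 128., 140.]), 0.87)]
side stop [(array([579., 172.,  79.]), 0.74)]
side vee [(array([569.,  78.,  36.]), 0.75)]
top mould [(array([593., 115.,  78.]), 0.89)]
top tab [(array([649., 132., 144.]), 0.7)]
top stop [(array([584., 168.,  75.]), 0.7)]
top vee [(array([569.,  76.,  34.]), 0.59)]
0.97 1267
up,s,yaw,lift [ 3.42 35.32 23.3   1.33] 61.0625 109.625
```

View pics/l.png

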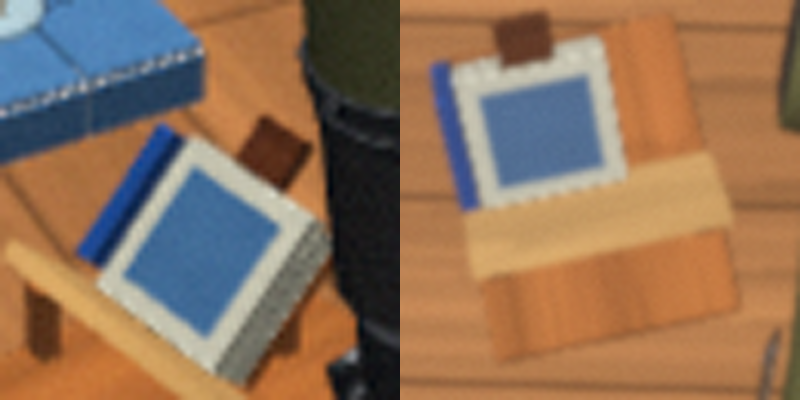

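{"name": "arm_command", "arguments": {
  "rows": [0.011, 0.035, 0, 0, 1, 0.011, 0.035, 0, 0, 1, 0.011, 0.035, 0, 0, 1, 0.011, 0.035, 0, 0, 1, 0.011, 0.035, 0, 0, 1]
}}

```text
clock: 16.12
tcp_pos: [567.8, -115.1, 223.2]
ee_rot: [-0.378, 3.008, -0.064]
ft_force: [1.0, 0.7, -0.5]
finger_gap: 0.2
```

{"name": "arm_command", "arguments": {
  "rows": [0.011, 0.035, 0, 0, 1, 0.011, 0.035, 0, 0, 1, 0.011, 0.03, 0, 0, 1, 0.008, 0.02, 0, 0, 1, 0, 0, 0, 0, 1]
}}

```text
clock: 16.53
tcp_pos: [610.6, 18.0, 223.0]
ee_rot: [-0.388, 3.005, -0.062]
ft_force: [0.1, -0.2, -0.7]
finger_gap: 0.0
```

```bash
python3 st.py
```

```text
16.5333 [610.6  18.  223. ] 14.7 [ 0.1 -0.2 -0.7] 0.0
cradle x,y,z 26.9 -55.4 188.6 phi 54.1 rad excess 42.699999999999996
```

{"name": "arm_command", "arguments": {
  "rows": [0.007, 0.02, 0, 0, 1, 0.007, 0.02, 0, 0, 1, 0.006, 0.015, -0.01, 0, 1, 0, 0, -0.02, 0, 1, 0, 0, 0, 0, 1]
}}

```text
clock: 16.95
tcp_pos: [631.6, 77.4, 191.3]
ee_rot: [-0.391, 3.004, -0.061]
ft_force: [-0.1, 0.2, -1.4]
finger_gap: 0.1
```

```bash
python3 st.py
```

```text
16.95 [631.6  77.4 191.3] 14.84 [-0.1  0.2 -1.4] 0.1
cradle x,y,z 62.0 -3.1 156.9 phi 68.9 rad excess 24.192
```

{"name": "arm_command", "arguments": {
  "rows": [0.005, 0.0015, -0.01, 0, 1, 0.001, 0, -0.012, 0, 1, 0, 0, -0.004, 0, 1, 0, 0, -0.003, 0, 1]
}}

```text
clock: 17.28
tcp_pos: [638.4, 77.6, 160.4]
ee_rot: [-0.39, 3.004, -0.063]
ft_force: [-0.3, 0.4, 0.6]
finger_gap: 0.1
```

```bash
python3 st.py;python3 -c "
from h import *
print(cv2.Rodrigues(get_obs()['ee_rot'])[0][:,2])"
```

```text
17.2833 [638.4  77.6 160.4] 14.78 [-0.3  0.4  0.6] 0.1
cradle x,y,z 68.6 -4.5 126.0 phi 76.5 rad excess 1.232
[ 0.1159238  -0.02657773 -0.99290246]
```

{"name": "arm_command", "arguments": {
  "rows": [0, 0, -0.005, 0, 1, 0, 0, -0.004, 0, 1, 0, 0, -0.002, 0, 1, 0, 0, -0.002, 0, 1]
}}

```text
clock: 17.62
tcp_pos: [638.5, 76.3, 146.6]
ee_rot: [-0.387, 3.004, -0.063]
ft_force: [0.5, 0.0, 1.9]
finger_gap: 0.1
```

```bash
python3 st.py
```

```text
17.6167 [638.5  76.3 146.6] 14.69 [0.5 0.  1.9] 0.1
cradle x,y,z 68.4 -5.8 112.2 phi 79.4 rad excess -9.953999999999999
```

{"name": "arm_command", "arguments": {
  "rows": [0, 0, -0.003, 0, 1, 0, 0, -0.003, 0, 1]
}}

```text
clock: 17.78
tcp_pos: [639.2, 76.2, 145.9]
ee_rot: [-0.387, 2.999, -0.064]
ft_force: [-10.7, 2.0, 14.0]
finger_gap: -0.1
```

{"name": "arm_command", "arguments": {
  "rows": [0, 0, -0.004, 0, 1, 0, 0, -0.004, 0, 1]
}}

```text
clock: 17.95
tcp_pos: [639.4, 76.2, 145.9]
ee_rot: [-0.388, 2.993, -0.066]
ft_force: [-12.8, 1.0, 14.9]
finger_gap: -0.2
```

```bash
python3 st.py
```

```text
17.95 [639.4  76.2 145.9] 14.77 [-12.8   1.   14.9] -0.2
cradle x,y,z 69.3 -6.1 111.5 phi 79.9 rad excess -9.982000000000001
```

{"name": "arm_command", "arguments": {
  "rows": [0, 0, 0.008, 0, 1, 0.006, 0.001, 0.002, 0, 1, 0.004, 0.001, 0, 0, 1, 0, 0, 0, 0, 1]
}}

```text
clock: 18.28
tcp_pos: [651.1, 78.9, 159.9]
ee_rot: [-0.388, 2.988, -0.064]
ft_force: [-0.1, -0.5, 0.3]
finger_gap: -0.1
```

```bash
python3 st.py
```

```text
18.2833 [651.1  78.9 159.9] 14.81 [-0.1 -0.5  0.3] -0.1
cradle x,y,z 81.2 -6.4 125.5 phi 81.0 rad excess 8.372
```

{"name": "arm_command", "arguments": {
  "rows": [0, 0, -0.007, 0, 1, 0, 0, -0.005, 0, 1, 0, 0, -0.003, 0, 1, 0, 0, -0.002, 0, 1]
}}

```text
clock: 18.62
tcp_pos: [651.2, 78.7, 138.8]
ee_rot: [-0.388, 2.991, -0.064]
ft_force: [-0.1, -0.1, 0.0]
finger_gap: -0.0
```

```bash
python3 st.py
```

```text
18.6167 [651.2  78.7 138.8] 14.77 [-0.1 -0.1  0. ] -0.0
cradle x,y,z 81.3 -6.6 104.4 phi 86.1 rad excess -7.377999999999999
```

{"name": "arm_command", "arguments": {
  "rows": [-0.0015, -0.0004, -0.002, 0, 1, -0.0015, -0.0004, -0.002, 0, 1]
}}

```text
clock: 18.78
tcp_pos: [650.6, 78.5, 137.5]
ee_rot: [-0.388, 2.983, -0.065]
ft_force: [1.2, 2.0, 8.1]
finger_gap: 0.2
```

```bash
python3 st.py
```

```text
18.7833 [650.6  78.5 137.5] 14.83 [1.2 2.  8.1] 0.2
cradle x,y,z 80.7 -6.7 103.1 phi 86.3 rad excess -8.708
```

{"name": "arm_command", "arguments": {
  "rows": [-0.004, -0.001, -0.004, 0, 1, -0.004, -0.001, -0.004, 0, 1]
}}

```text
clock: 18.95
tcp_pos: [649.7, 78.3, 138.0]
ee_rot: [-0.388, 2.96, -0.063]
ft_force: [8.5, 1.9, 7.7]
finger_gap: 0.0
```

{"name": "arm_command", "arguments": {
  "rows": [-0.005, -0.001, -0.005, 0, 1, -0.005, -0.001, -0.005, 0, 1]
}}

```text
clock: 19.12
tcp_pos: [648.3, 78.2, 138.9]
ee_rot: [-0.388, 2.931, -0.06]
ft_force: [9.8, 0.8, 7.5]
finger_gap: 0.1
```

```bash
python3 st.py
```

```text
19.1167 [648.3  78.2 138.9] 15.09 [9.8 0.8 7.5] 0.1
cradle x,y,z 78.3 -6.4 104.5 phi 85.1 rad excess -9.352
```

{"name": "arm_command", "arguments": {
  "rows": [0.004, 0, 0.004, 0, 1, 0.004, 0, 0.015, 0, 1, 0, 0, 0.035, 0, 1, 0, -0.02, 0.03, 0, 1, 0, -0.035, 0, 0, 1]
}}

```text
clock: 19.53
tcp_pos: [654.9, 25.8, 224.1]
ee_rot: [-0.399, 2.934, -0.061]
ft_force: [1.7, -0.1, 1.2]
finger_gap: -0.3
```

{"name": "arm_command", "arguments": {
  "rows": [-0.01, -0.035, 0, 0, 1, -0.01, -0.035, 0, 0, 1, -0.01, -0.035, 0, 0, 1, -0.01, -0.035, 0, 0, 1, -0.01, -0.035, 0, 0, 1]
}}

```text
clock: 19.95
tcp_pos: [602.7, -154.1, 223.8]
ee_rot: [-0.407, 2.937, -0.059]
ft_force: [0.9, -0.0, -0.5]
finger_gap: 0.2
```

{"name": "arm_command", "arguments": {
  "rows": [-0.01, -0.035, 0, 0, 1, -0.01, -0.035, 0, 0, 1, -0.01, -0.035, 0, 0, 1, 0, 0, 0, 0, 1, 0, 0, 0, 0, 1]
}}

```text
clock: 20.37
tcp_pos: [566.1, -270.3, 221.6]
ee_rot: [-0.398, 2.946, -0.055]
ft_force: [0.4, 1.1, 0.3]
finger_gap: 0.0
```

```bash
python3 st.py
python3 - <<'E'
from h import *
ims=[]
for c,(a,b) in(("side",(145,235)),("top",(135,215))):
    r=read_camera(c)
    for l in("mould","tab"):print(c,l,[(np.round(d["at"]),round(d["score"],2)) for d in tip_of(c,l)[:1]])
    ims.append(cv2.resize(r["image"][a:a+65,b:b+65] if c=="side" else r["image"][a:a+90,b:b+90],(400,400),interpolation=cv2.INTER_CUBIC))
cv2.imwrite("pics/m.png",cv2.cvtColor(np.hstack(ims),4))
E
```

```text
20.3667 [ 566.1 -270.3  221.6] 15.37 [0.4 1.1 0.3] 0.0
cradle x,y,z -87.5 -323.8 187.2 phi 17.3 rad excess 62.160000000000004
side mould [(array([592., 115.,  81.]), 0.6)]
side tab [(array([653., 133., 143.]), 0.6)]
top mould [(array([594., 114.,  79.]), 0.92)]
top tab [(array([650., 132., 144.]), 0.68)]
```

View pics/m.png

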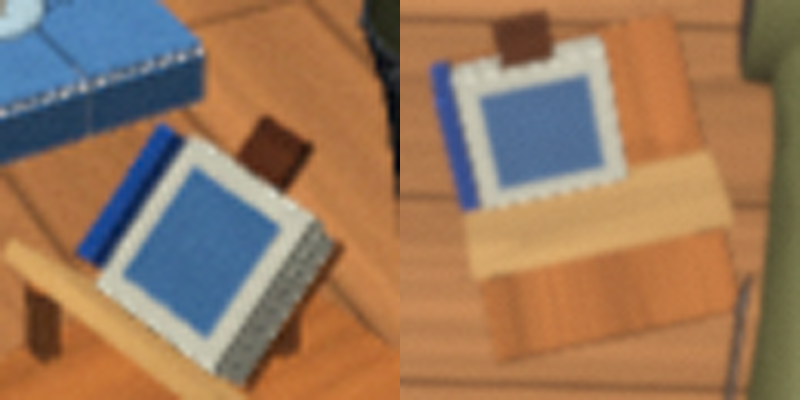

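The picture shows the mould closed with its blue-square back up. It sits against the blue stop (left crop, about (140,200)) and down on the wing (about (160,330)), and its position hasn't changed since before the last nudge.

```bash
python3 -c "
from cell import *
print(hand_in())"
```

```text
the job is handed in; nothing more can be done
None
```

The loose half is turned over onto the fixed half, hollow face to hollow face, and the job is handed in at about 20 s of the 48 s allowed.

**What I did:**
- I gripped the tab by its sides at 20 N and swung the loose half over in an arc, slowing as it came down. The wrist force stayed below about 5 N, so it did not slap.
- I slid it about 45 mm along the trough to the blue stop, let go, then nudged it with closed fingers toward the stop and down into the V.

**Last checks:**
- **Against the stop:** the mould did not move under a push of about 22 N.
- **Down in the V:** a push of about 12 N down the slope met firm resistance. The fingertip shifted by about 1 mm, which I put down to it sliding on the face.
- **Pictures:** both cameras show the mould closed with its blue back up and the tab pointing up and away. The networks put its centre within about 4 mm of the expected closed position.
- **Robot:** the arm ended about 0.4 m away, touching nothing, and nothing else was moved as far as the pictures showed.

**What disagreed or was not certain:**
- A silhouette fit from the side camera alone, made before the last downward push, suggested the mould sat about 3 mm up the slope. That is within the calibration and network error, and I did not repeat the fit afterwards.
- My first downward push landed on the back face instead of the end edge, at about 20 N. I repeated it in the right place.
- The tool ended up tilted several degrees, with no visible effect.

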